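Clear the wash tank's flap and lever it up

TASK

With the fingertips alone, push the gear wheel that lies on the wash tank's heavy steel flap sideways across the hinge, until it lies flat on the fixed deck and wholly off the flap; slide it, do not pick it up. Then press down the pad on the long end of the lever so that its short end raises the flap's free edge by at least 25 mm, and finish while still holding the lever down, with the flap up. Do not lift the flap by hand, and leave the tools and containers around the tank where they are.

Things in the scene. Friction and masses are not known exactly. Their poses are not given: they have to be found in the camera images.
- tank: Grey steel wash tank fixed on the bench, 190 mm wide (x +-95), y -10 to 268 mm, deck 90 mm high. Origin on the bench under the middle of the flap's free edge; +z up, +y across the flap then the deck, -y along the lever. Flap: x +-65, y 0 to 120, top 1.5 mm above the deck. Rims 12 mm high: inner faces x = +-92, y = 263; none on the lever side. Lever bracket y -90 to -60, 44 wide, 110 high.
- deck (a point): Middle of the fixed deck beyond the hinge, on its surface: tank frame (0, 195, 90) mm. The deck runs from y = 121 to 263 mm. The gear belongs about here.
- gear_center (a point): Centre (half-way up) of the loose steel gear wheel, 64 mm across, 22 mm thick, 0.25 to 0.5 kg, lying flat with its bore upright. It starts on the flap, 35 to 60 mm from the flap's free edge, up to 20 mm off the middle line. Clear of the flap when its centre is more than 152 mm along tank +y.
- flap (a joint): Angle of the flap, rad: 0 shut, grows as the free edge rises. Hinge along the tank's x at tank y = 120, z = 90 mm. Steel, 130 x 119 x 20 mm, 2 to 3.3 kg, falls shut when let go. The free edge rises 140 mm x sin(angle): 25 mm is 0.18 rad; the lever's full stroke gives about 0.3.
- flap_edge (a point): Middle of the outer upper edge of the flap's lip (60 mm wide in x, 10 mm thick), at tank (0, -20, 91.5) mm when shut; the lever's short end lies under it.
- lever (a joint): Angle of the lever, rad: 0 with the long end up (20 degrees above level), at rest up to 0.04 as its short end leans on the lip; grows as the long end goes down, stop at 0.68 (19 degrees below level). Pressing takes some 3 to 6 N at the pad; returns under the flap's weight when let go.
- lever_pivot (a point): The lever's pivot axis (along the tank's x), at tank (0, -75, 94) mm. Short arm 66 mm towards the flap, long arm 220 mm to the pad's end, steel bar 14 mm thick.
- lever_pad (a point): Middle of the top face of the flat pad at the long end of the lever, 190 mm from the pivot along the bar and 11 mm above the bar's axis; pad 45 mm (tank x) by 60 mm (along the lever). At rest about 169 mm above the bench, fully pressed about 42 mm. It moves on an arc about the pivot.
- socket_a: Bystander: upright steel socket, 30 mm across, 42 mm high, beside the lever. Origin at its foot.
- socket_b: Bystander: upright steel socket, 24 mm across, 36 mm high, on the other side of the lever. Origin at its foot.
- wrench: Bystander: wrench lying along the tank's far side. Origin under its middle.
- oil_jar: Bystander: amber jar, 56 mm across, 85 mm high, on the left. Origin at its foot.
- spray_can: Bystander: spray can, 60 mm across, 160 mm high, on the right. Origin at its foot.
- mallet: Bystander: mallet lying to the left. Origin under its middle.
- driver: Bystander: screwdriver lying to the right. Origin under its middle.

How it is judged:
On the way, in this order (a step that is already met when the one before it is completed fails the run):
1. the gear lies flat on the fixed deck, clear of the shut flap (y of gear_center in the frame of tank above 0.152 m and z of gear_center in the frame of tank between 0.094 and 0.108 m and angle between gear_center's own z axis and vertical below 0.15 rad and contact force between gear and flap below 0.1 N and value of joint flap below 0.04 rad), for 0.2 s.
2. the pressed lever holds the flap up (value of joint flap above 0.17 rad and contact force between the fingers and lever above 0.5 N and contact force between lever and flap above 0.5 N and contact force between each of the fingers, the arm and flap below 0.3 N), for 0.3 s.
At the end, for the whole second after the job is handed in: The gear lies flat and still on the fixed deck (centre more than 152 mm along the tank's +y), not touching the flap; the flap stands at 0.17 rad or more (edge up about 24 mm), still, carried by the lever, which the fingers still press; the robot does not touch the flap (all of step 2 and y of gear_center in the frame of tank above 0.152 m and z of gear_center in the frame of tank between 0.094 and 0.108 m and angle between gear_center's own z axis and vertical below 0.15 rad and contact force between gear and flap below 0.1 N and linear speed of gear below 0.02 m/s and velocity of joint flap between -0.1 and 0.1 rad/s); the arm keeps its last pose, push and grip.
It fails at once if the gear is lifted (its centre over 30 mm above its place on the deck) (z of gear_center in the frame of tank above 0.131 m).
It fails at once if the gear is tipped by more than 0.4 rad (angle between gear_center's own z axis and vertical above 0.4 rad).
It fails at once if the flap is raised while the gear is still on it (value of joint flap above 0.05 rad and y of gear_center in the frame of tank below 0.145 m).
It fails at once if the robot itself touches and raises the flap (value of joint flap above 0.05 rad and contact force between any of the fingers, the arm and flap above 0.5 N).
It fails at once if a tool or container is moved by more than 40 mm (distance of any of socket_a, socket_b, wrench, oil_jar, spray_can, mallet, driver from where it was at the start of the episode above 0.04 m).
It also fails if it takes over 45 s, if anything falls off the work surface, if the arm or the gripper's body presses on something with over 40 N, if the wrist force passes 120 N, or if a joint passes its speed limit or range.

ROBOT

A 6-joint arm with a two-finger parallel gripper is mounted at the origin on the work surface. World frame = base frame: x ahead of the robot, y to its left, z up, the work surface at z = 0. Lengths are in m, angles in rad, forces in N, time in s.
With the tool pointing down it reaches from about 0.35 to 0.775 m from the base axis. Payload 5.5 kg.
Tool frame: the origin (TCP) lies at the very end of the fingers, on their centre line; the grasp point (between the pads) lies 19 mm behind it; x points along the fingers, y is the direction in which the jaws open and shut, and the axes are right-handed (so a half turn about x gives the same grasp; the last joint's range is limited). The gripper opens to 85 mm and grips with 20 to 120 N. Pads are 22 mm wide; open, the fingers measure 114 mm over their backs; the gripper's body (76 mm by 85 mm) begins 54 mm behind the grasp point. The pads swing forward as they close: fully open they stand 13 mm farther back than shut.
Start: joints at [-1.477, 0.313, 0.046, 1.304, 0, 1.431], TCP at [0.133, -0.559, 0.231] pointing down, gripper open.
Joint ranges: [-2.76, 2.76], [-0.86, 1.69], [-1.03, 1.26], [-2.2, 2.34], [-1.47, 1.5], [-3.14, 3.14]. Speed limits (rad/s): [2.57, 2.57, 3.14, 3.14, 3.14, 3.14].

INTERFACE

Orientations are given as a unit quaternion [w, x, y, z].
In Python, from workcell import env gives the robot as it stands.
- The arm moves only by the tool drive_tool, never from a script. Its argument "plan" is a list that holds one entry, the list of rows, each a list of 7 numbers: the shift along the tool's x, y, z in cm, then the turn, a rotation vector about the tool's x, y, z in degrees, then the opening, from 0 (shut) to 1 (fully open). In form: [[[tx, ty, tz, wx, wy, wz, fingers], ...]]. A call has exactly 5 rows; each row shifts and turns the commanded pose from where the row before left it, along the tool's axes as they then stand; what a row does not reach is not made up. A row lasts 1/12 s, in which the tool goes at most 41.7 mm and 7.16 degrees, less where a joint would pass 70% of its speed; a pose out of reach is approached as far as the arm can. A call with a gripper value outside its range is refused whole. The fingers move at their own pace and stop on an object; "squeeze" is the grip in N (left out, the last holds). Time passes only in rows, so rows that do not move let the fingers close, or fill a call up. It gives the time, the measured TCP pose, the force and the opening at its end, in the units of the state.
- env.get_state(): the state, without advancing time (a new reading comes with each control period).
- env.read_camera(name): name is "scene" or "top" or "wrist"; returns the picture (400x640x3 uint8, red, green, blue); there is no depth.
- env.camera_model(name): a dict with "camera_matrix" (3x3 intrinsics, pixels), "camera_from_world" (4x4, takes a point from world to camera coordinates); the wrist camera has in their place "T_tool_cam" (4x4, takes a point from camera to tool coordinates, whose origin is the TCP and whose axes are the tool frame's). Camera axes: x right, y down, z forward; pixel columns grow to the right and rows downward; lengths in m; the calibration is good to about 2 mm. The wrist camera is an equidistant fisheye: a pixel r from the principal point sees the ray r / f radians off the axis. A picture is of the moment at which its call begins: read the wrist's pose just before it. camera_model takes no time and is no camera call.
- env.hand_in(): hands the job in, once; it reports no verdict.
The state is a dict: "clock": time; "joint_pos": joint angles; "qvel": joint speeds; "tau": joint torques, N m; "tcp_pos": TCP position; "orientation": TCP orientation; "wrist_force": force on the tool from outside, world axes, zero at the start; "ft_torque": the same for the moment, N m; "finger_gap": finger opening in m.
Only numpy, scipy, OpenCV 4.12 (cv2) and the standard library are available. Lean on these libraries where they do the work, as an engineer would, in place of code of your own. Each camera call takes 0.05 s, during which the arm holds its last target.

## Working session

There is one attempt and no reset: what is moved stays moved. The work goes in short steps, Python scripts to look and compute and a tool call to move; the robot and the scene stay as the last step left them, time stands still between calls to the robot, and variables do not carry over. Pictures are saved under pics/ and viewed, and the job is handed in when it is done.

Besides the shell and the picture viewer there is one more tool, called as a command line: name --argument value ..., lists and objects as JSON in quotes. drive_tool: Moves the arm, as the interface text tells. Its arguments: {"type":"object","properties":{"plan":{"type":"array","items":{"type":"array","items":{"type":"array","items":{"type":"number"}}}},"squeeze":{"type":"number"}},"required":["plan"]}

```bash
ls; mkdir -p pics
python3 - <<'E'
from workcell import env
import cv2,numpy as np
print(env.get_state())
for n in("scene","top"):
    m=env.camera_model(n);print(n,m)
    cv2.imwrite(f"pics/{n}0.png",cv2.cvtColor(env.read_camera(n),cv2.COLOR_RGB2BGR))
print(env.camera_model("wrist"))
E
```

```text
pics
{'clock': 0.0, 'joint_pos': array([-1.47663013e+00,  3.14012070e-01,  4.49853211e-02,  1.30362106e+00,
       -1.53145013e-06,  1.43121948e+00]), 'qvel': array([ 7.36964087e-04,  1.07295713e-04, -2.62592025e-04, -3.01667635e-05,
        6.16317429e-04,  1.03628961e-03]), 'tau': array([-2.37613443e-03, -4.80624712e+01,  2.98537266e+01,  1.94753014e-02,
       -5.88799708e-05,  7.10987791e-06]), 'tcp_pos': array([ 0.13313575, -0.55884288,  0.23040484]), 'orientation': array([ 0.08179817,  0.70229713,  0.08310705, -0.70226849]), 'wrist_force': array([-0.40485713, -0.45029427,  0.82889058]), 'ft_torque': array([-0.00720159,  0.02786934, -0.00763246]), 'finger_gap': 0.08556993864585848}
scene {'camera_matrix': array([[390.32410232,   0.        , 322.78609146],
       [  0.        , 390.32410232, 202.73299813],
       [  0.        ,   0.        ,   1.        ]]), 'camera_from_world': array([[ 0.47079875,  0.88223739, -0.00239174, -0.23392656],
       [ 0.48077193, -0.2588312 , -0.83777369, -0.14999106],
       [-0.73973433,  0.39327293, -0.54601238,  1.62566689],
       [ 0.        , 
[... 410 characters left out ...]
       [ 1.78835280e-01, -3.99255066e-03, -9.83870928e-01,
         1.66935113e+00],
       [ 0.00000000e+00,  0.00000000e+00,  0.00000000e+00,
         1.00000000e+00]])}
{'camera_matrix': array([[309.70691629,   0.        , 313.75576323],
       [  0.        , 309.70691629, 199.91532773],
       [  0.        ,   0.        ,   1.        ]]), 'T_tool_cam': array([[ 1.59634613e-03, -3.06048108e-01,  9.52014710e-01,
        -1.42567529e-01],
       [ 9.99998142e-01,  1.51713779e-03, -1.18908458e-03,
        -3.95481281e-04],
       [-1.08042041e-03,  9.52014839e-01,  3.06049961e-01,
        -7.87525210e-02],
       [ 0.00000000e+00,  0.00000000e+00,  0.00000000e+00,
         1.00000000e+00]])}
```

View pics/scene0.png

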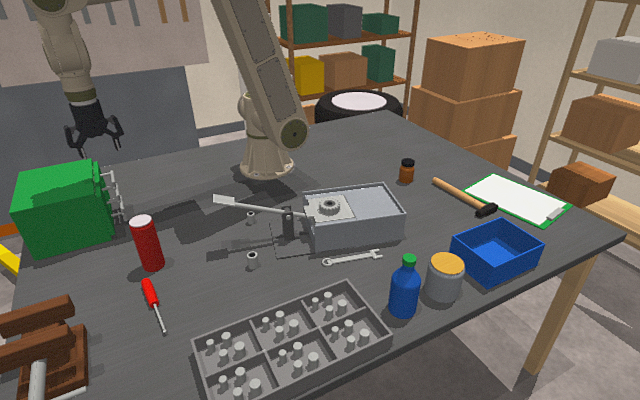

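View pics/top0.png

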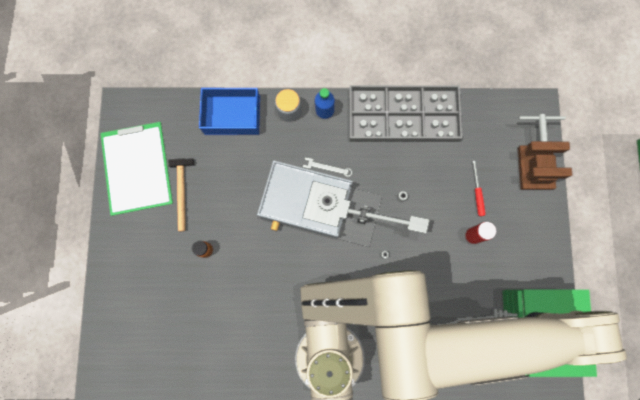

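Run:
```python
import cv2
i=cv2.imread("pics/top0.png")
cv2.imwrite("pics/top0c.png",cv2.resize(i[90:250,230:420],None,fx=4,fy=3.75,interpolation=cv2.INTER_CUBIC)[:600])
```

```text
(no output)
```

View pics/top0c.png

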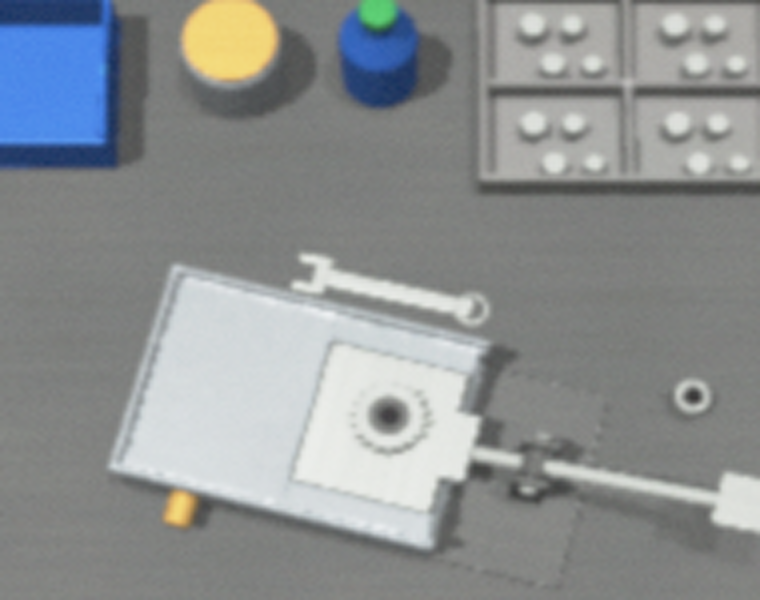

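```bash
cat > h.py <<'E'
from workcell import env
import cv2,numpy as np
from scipy.spatial.transform import Rotation as R
from scipy.optimize import least_squares
def proj(P,n):
    m=env.camera_model(n);T=m["camera_from_world"];p=T[:3,:3]@np.asarray(P,float)+T[:3,3];q=m["camera_matrix"]@p;return q[:2]/q[2]
def unproj(uv,z,n):
    m=env.camera_model(n);T=m["camera_from_world"];Ri=T[:3,:3].T;o=-Ri@T[:3,3];d=Ri@np.linalg.inv(m["camera_matrix"])@[*uv,1];return o+d*(z-o[2])/d[2]
E
python3 - <<'E'
from h import *
c=lambda u,v:(230+(u+.5)/4-.5,90+(v+.5)/3.75-.5)
obs=[((95,268,102),c(175,266)),((-95,268,102),c(110,470)),((-95,-10,102),c(435,550)),((95,-10,102),c(490,345)),
((65,120,91.5),c(332,341)),((-65,120,91.5),c(293,480)),((65,0,91.5),c(470,377)),((-65,0,91.5),c(432,510))]
def W(p,P):
    x,y,a=p;P=np.array(P)/1000;return np.array([x+np.cos(a)*P[0]-np.sin(a)*P[1],y+np.sin(a)*P[0]+np.cos(a)*P[1],P[2]])
f=lambda p:np.concatenate([proj(W(p,P),"top")-uv for P,uv in obs])
s=least_squares(f,[.55,-.1,-.2],loss='soft_l1')
print(s.x,np.degrees(s.x[2]));print(s.fun.reshape(-1,2).round(1))
p=s.x
g=unproj(c(390,415),.1135,"top")-[p[0],p[1],0]
a=p[2];print("gear tank",[np.cos(a)*g[0]+np.sin(a)*g[1],-np.sin(a)*g[0]+np.cos(a)*g[1]], g+[p[0],p[1],0])
for P in [(0,195,90),(95,268,102),(-95,268,102),(95,-10,102),(-95,-10,102),(0,-20,91.5),(0,-75,94),(0,-250,169)]: print(P,W(p,P),proj(W(p,P),"top").round(),proj(W(p,P),"scene").round())
# pad
i=cv2.imread("pics/scene0.png");
for P in [(95,268,102),(-95,268,102),(95,-10,102),(-95,-10,102),(0,-20,91.5),(0,-250,169),(65,120,91.5),(-65,120,91.5)]:
    q=proj(W(p,P),"scene");cv2.circle(i,tuple(int(v) for v in q.round()),1,(0,0,255),-1)
cv2.imwrite("pics/s_ov.png",cv2.resize(i[160:290,200:420],None,fx=3.6,fy=3.6,interpolation=cv2.INTER_CUBIC))
E
```

```text
[ 0.49736561 -0.04439382 -0.2563625 ] -14.688489095392333
[[-0.2  0.6]
 [ 0.4 -0.4]
 [-0.3 -0.7]
 [ 0.1 -0.1]
 [ 0.3  0.4]
 [-0.  -0.1]
 [-0.1 -0.4]
 [-0.2  0.9]]
gear tank [np.float64(0.008916971938265572), np.float64(0.05500887107554447)] [0.51993941 0.00655627 0.1135    ]
(0, 195, 90) [0.54681052 0.14423333 0.09      ] [287. 194.] [371. 203.]
(95, 268, 102) [0.65721594 0.19075905 0.102     ] [273. 161.] [405. 213.]
(-95, 268, 102) [0.47342538 0.23893614 0.102     ] [258. 215.] [382. 182.]
(95, -10, 102) [ 0.58672525 -0.07815555  0.102     ] [352. 181.] [313. 226.]
(-95, -10, 102) [ 0.4029347  -0.02997846  0.102     ] [338. 236.] [301. 192.]
(0, -20, 91.5) [ 0.49229434 -0.06374019  0.0915    ] [348. 210.] [304. 211.]
(0, -75, 94) [ 0.47834834 -0.11694272  0.094     ] [364. 214.] [286. 213.]
(0, -250, 169) [ 0.43397471 -0.2862235   0.169     ] [419. 224.] [223. 200.]
```

View pics/s_ov.png

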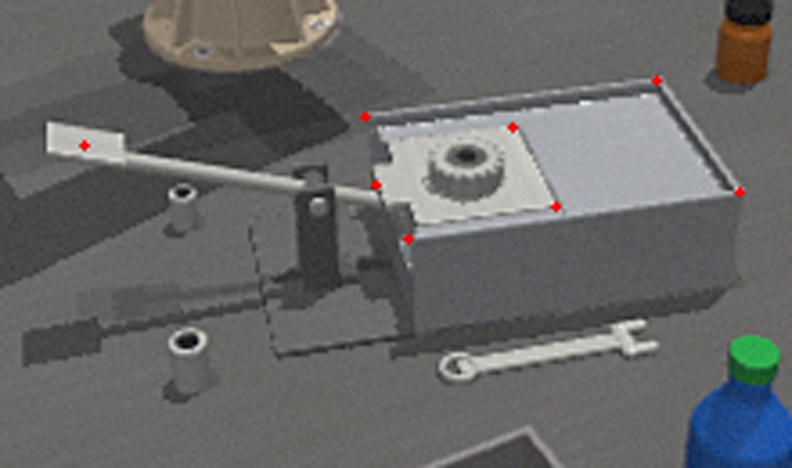

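```bash
cat >> h.py <<'E'
TK=np.array([0.49736561,-0.04439382,-0.2563625])
Rt=R.from_euler('z',TK[2])
def t2w(P): return Rt.apply(np.array(P)/1000)+[TK[0],TK[1],0]
def w2t(P): return Rt.inv().apply(np.array(P)-[TK[0],TK[1],0])*1000
def st():
    s=env.get_state();q=s["orientation"];r=R.from_quat([q[1],q[2],q[3],q[0]])
    return s,r
def goal(P,sgn=None,pr=1):
    """shift in cm in tool axes, and turn, to have TCP at tank-frame mm P, tool down, tool y = sgn*tank x"""
    s,r=st();d=r.inv().apply(t2w(P)-s["tcp_pos"])*100
    print("t",s["clock"].__round__(2),"tcp tank mm",w2t(s["tcp_pos"]).round(1),"F",s["wrist_force"].round(1),"gap",round(s["finger_gap"]*1000,1))
    print("shift cm (current axes)",d.round(2))
    if sgn:
        tx=np.array([0,0,-1.]);ty=sgn*Rt.apply([1,0,0]);tz=np.cross(tx,ty)
        G=R.from_matrix(np.c_[tx,ty,tz]);print("turn deg",np.degrees((r.inv()*G).as_rotvec()).round(2))
E
python3 - <<'E'
from h import *
s,r=st();print(r.as_matrix().round(2))
for g in(1,-1): goal((9,-5,200),g)
for n,uv,z in[("can",(481,232),.16),("green",(530,290),.2)]: w=unproj(uv,z,"top");print(n,w,w2t(w))
E
```

```text
[[-0.    0.23 -0.97]
 [ 0.   -0.97 -0.23]
 [-1.   -0.   -0.  ]]
t 0.1 tcp tank mm [-221.9 -590.   230.5] F [ 1.1 -0.2  0.5] gap 85.1
shift cm (current axes) [  3.13 -40.74 -47.91]
turn deg [-6.192e+01 -6.000e-02  8.000e-02]
t 0.1 tcp tank mm [-221.9 -590.   230.5] F [ 1.1 -0.2  0.5] gap 85.1
shift cm (current axes) [  3.13 -40.74 -47.91]
turn deg [1.1808e+02 9.0000e-02 7.0000e-02]
can [ 0.40896012 -0.48765998  0.16      ] [  26.87988533 -451.19606219  160.        ]
green [ 0.22616795 -0.61624824  0.2       ] [-117.3331027  -621.93133826  200.        ]
```

drive_tool --plan '[[[-3,0,0,0,0,0,0.35],[-3,0,0,-6.5,0,0,0.35],[-1,0,0,-6.5,0,0,0.35],[0,0,0,-6.5,0,0,0.35],[0,0,0,-6.5,0,0,0.35]]]' --squeeze 20

```text
clock: 0.52
tcp_pos: [0.1332, -0.5598, 0.3022]
orientation: [-0.241, -0.665, -0.24, 0.665]
wrist_force: [-1.6, 0.1, -0.7]
finger_gap: 0.03
```

drive_tool --plan '[[[0,0,0,-6.5,0,0,0.35],[0,0,0,-6.5,0,0,0.35],[0,0,0,-6.5,0,0,0.35],[0,0,0,-6.5,0,0,0.35],[0,0,0,-6.5,0,0,0.35]]]'

```text
clock: 0.93
tcp_pos: [0.1332, -0.5591, 0.3008]
orientation: [0.416, 0.571, 0.417, -0.571]
wrist_force: [-0.4, 0.6, -0.0]
finger_gap: 0.0298
```

```bash
python3 -c "
from h import *
goal((9,-5,200),1);print(st()[0]['joint_pos'])"
```

```text
t 0.93 tcp tank mm [-221.8 -590.3  300.8] F [-0.4  0.6 -0. ] gap 29.8
shift cm (current axes) [ 10.13  19.89 -59.68]
turn deg [-3.09 -0.06  0.02]
[-1.47657435e+00  3.06859305e-01  2.05797374e-01  1.47078044e+00
 -9.63593196e-06  4.04549984e-01]
```

drive_tool --plan '[[[0,0,0,-3.1,0,0,0.35],[0,1.3,-3.2,0,0,0,0.35],[0,1.3,-3.2,0,0,0,0.35],[0,1.3,-3.2,0,0,0,0.35],[0,1.3,-3.2,0,0,0,0.35]]]'

```text
clock: 1.35
tcp_pos: [0.217, -0.4478, 0.3006]
orientation: [0.43, 0.561, 0.431, -0.561]
wrist_force: [1.1, -0.2, -0.1]
finger_gap: 0.0303
```

drive_tool --plan '[[[0,1.3,-3.2,0,0,0,0.35],[0,1.3,-3.2,0,0,0,0.35],[0,1.3,-3.2,0,0,0,0.35],[0,1.3,-3.2,0,0,0,0.35],[0,1.3,-3.2,0,0,0,0.35]]]'

```text
clock: 1.77
tcp_pos: [0.3213, -0.3098, 0.301]
orientation: [0.43, 0.561, 0.43, -0.561]
wrist_force: [0.4, -0.2, 0.1]
finger_gap: 0.0299
```

drive_tool --plan '[[[0,1.3,-3.2,0,0,0,0.35],[0,1.3,-3.2,0,0,0,0.35],[0,1.3,-3.2,0,0,0,0.35],[0,1.3,-3.2,0,0,0,0.35],[0,1.3,-3.2,0,0,0,0.35]]]'

```text
clock: 2.18
tcp_pos: [0.4255, -0.1721, 0.3011]
orientation: [-0.43, -0.561, -0.431, 0.561]
wrist_force: [0.2, -0.8, 0.1]
finger_gap: 0.0296
```

```bash
python3 -c "
from h import *
goal((9,-5,200),1);print(st()[0]['joint_pos'])"
```

```text
t 2.18 tcp tank mm [ -37.1 -141.8  301.1] F [ 0.2 -0.8  0.1] gap 29.6
shift cm (current axes) [ 10.11   4.54 -13.7 ]
turn deg [-0.32  0.    0.02]
[-5.59451644e-01  7.52057943e-02 -8.02029043e-02  1.41570016e+00
 -1.38682895e-04  1.27329961e+00]
```

drive_tool --plan '[[[1,1.2,-3.4,-0.3,0,0,0.35],[2,1.2,-3.4,0,0,0,0.35],[3,1.1,-3.4,0,0,0,0.35],[3,1.1,-3.4,0,0,0,0.35],[3,0,0,0,0,0,0.35]]]'

```text
clock: 2.6
tcp_pos: [0.5026, -0.0564, 0.1868]
orientation: [0.434, 0.56, 0.433, -0.558]
wrist_force: [1.0, -0.6, 0.4]
finger_gap: 0.0298
```

Run:
```python
from h import *
goal((9,-5,98),1);s,r=st()
cv2.imwrite("pics/w1.png",cv2.cvtColor(env.read_camera("wrist"),cv2.COLOR_RGB2BGR))
i=cv2.cvtColor(env.read_camera("scene"),cv2.COLOR_RGB2BGR)
cv2.imwrite("pics/s1.png",cv2.resize(i[120:270,180:420],None,fx=3.3,fy=3.3,interpolation=cv2.INTER_CUBIC))
```

```text
t 2.6 tcp tank mm [  8.1 -10.3 186.8] F [ 1.  -0.6  0.4] gap 29.8
shift cm (current axes) [ 8.88  0.08 -0.52]
turn deg [ 0.29 -0.1  -0.13]
```

View pics/w1.png

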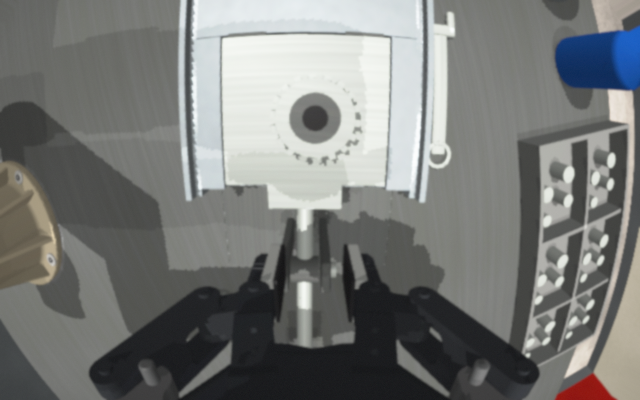

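View pics/s1.png

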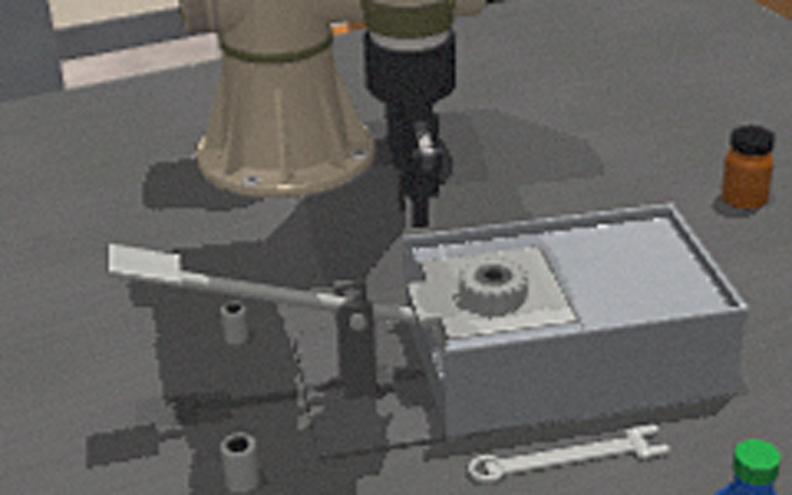

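```bash
cat >> h.py <<'E'
def wun(uv,z,s,r):
    m=env.camera_model("wrist");K=m["camera_matrix"];T=m["T_tool_cam"]
    d=np.array(uv)-K[:2,2];rr=np.hypot(*d);th=rr/K[0,0];c=np.r_[np.sin(th)*d/rr,np.cos(th)]
    D=r.apply(T[:3,:3]@c);o=s["tcp_pos"]+r.apply(T[:3,3]);return w2t(o+D*(z-o[2])/D[2])
E
python3 -c "
from h import *
s,r=st();print(wun((315,118),.1135,s,r));goal((9,-5,95),1)"
```

```text
[  2.72881148  55.93205667 113.5       ]
t 2.7 tcp tank mm [  2.8 -13.4 182.7] F [-1.   0.3 -0. ] gap 30.1
shift cm (current axes) [ 8.76  0.71 -0.84]
turn deg [0.16 0.   0.59]
```

drive_tool --plan '[[[2.5,0.1,-0.2,0.1,0,0,0.35],[2.5,0,-0.2,0,0,0,0.35],[2,0,0,0,0,0,0.35],[1.2,0,0,0,0,0,0.35],[0,0,0,0,0,0,0.35]]]'

```text
clock: 3.12
tcp_pos: [0.5004, -0.0574, 0.1046]
orientation: [-0.43, -0.56, -0.432, 0.561]
wrist_force: [-1.1, 0.7, -0.3]
finger_gap: 0.0298
```

Run:
```python
from h import *
goal((9,-5,95),1);s,r=st()
cv2.imwrite("pics/w2.png",cv2.cvtColor(env.read_camera("wrist"),cv2.COLOR_RGB2BGR))
```

```text
t 3.12 tcp tank mm [  6.2 -11.8 104.6] F [-1.1  0.7 -0.3] gap 29.8
shift cm (current axes) [ 0.96  0.28 -0.69]
turn deg [-0.21  0.02  0.22]
```

View pics/w2.png

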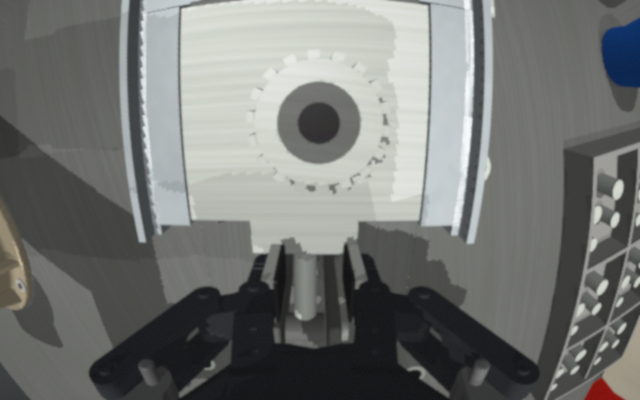

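drive_tool --plan '[[[0.5,0.2,0,-0.2,0,0,0.35],[0.4,0,-0.5,0,0,0,0.35],[0,0,-0.8,0,0,0,0.35],[0,0,-0.6,0,0,0,0.35],[0,0,-0.5,0,0,0,0.35]]]'

```text
clock: 3.58
tcp_pos: [0.5105, -0.0333, 0.0973]
orientation: [0.433, 0.56, 0.432, -0.559]
wrist_force: [-0.1, 0.3, 0.8]
finger_gap: 0.0299
```

drive_tool --plan '[[[0,0,-0.5,0,0,0,0.35],[0,0,-0.5,0,0,0,0.35],[0,0,-0.5,0,0,0,0.35],[0,0,-0.6,0,0,0,0.35],[0,0,-0.6,0,0,0,0.35]]]'

```text
clock: 4.0
tcp_pos: [0.5171, -0.0079, 0.0969]
orientation: [-0.433, -0.559, -0.432, 0.56]
wrist_force: [0.6, -4.0, 2.1]
finger_gap: 0.0299
```

Run:
```python
from h import *
goal((9,146,95),1);s,r=st()
cv2.imwrite("pics/w3.png",cv2.cvtColor(env.read_camera("wrist"),cv2.COLOR_RGB2BGR))
```

```text
t 4.0 tcp tank mm [ 9.8 40.3 96.9] F [ 0.6 -4.   2.1] gap 29.9
shift cm (current axes) [  0.18  -0.07 -10.57]
turn deg [ 0.06  0.04 -0.03]
```

View pics/w3.png

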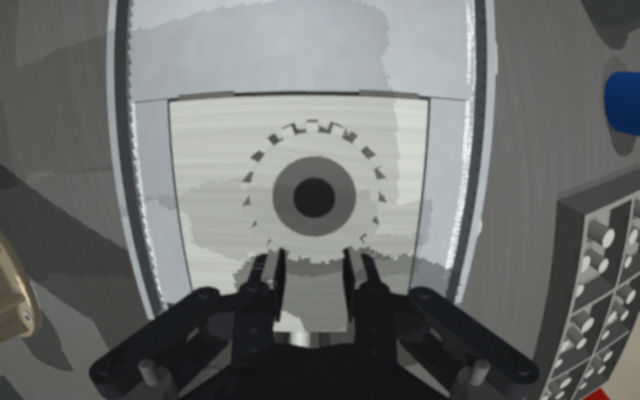

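drive_tool --plan '[[[0,0,-0.8,0,0,0,0.35],[0,0,-0.8,0,0,0,0.35],[0,0,-0.8,0,0,0,0.35],[0,0,-0.8,0,0,0,0.35],[0,0,-0.7,0,0,0,0.35]]]'

```text
clock: 4.47
tcp_pos: [0.5269, 0.0306, 0.0967]
orientation: [-0.433, -0.559, -0.432, 0.559]
wrist_force: [-1.0, -3.6, 1.8]
finger_gap: 0.0298
```

drive_tool --plan '[[[0,0,-0.7,0,0,0,0.35],[0,0,-0.7,0,0,0,0.35],[0,0,-0.7,0,0,0,0.35],[0,0,-0.7,0,0,0,0.35],[0,0,-0.7,0,0,0,0.35]]]'

```text
clock: 4.88
tcp_pos: [0.5352, 0.0646, 0.0962]
orientation: [-0.432, -0.559, -0.433, 0.56]
wrist_force: [0.4, -1.2, -1.9]
finger_gap: 0.0294
```

Run:
```python
from h import *
goal((9,146,95),1);s,r=st()
cv2.imwrite("pics/w4.png",cv2.cvtColor(env.read_camera("wrist"),cv2.COLOR_RGB2BGR))
```

```text
t 4.88 tcp tank mm [  9.  115.   96.2] F [ 0.4 -1.2 -1.9] gap 29.4
shift cm (current axes) [ 0.12  0.01 -3.1 ]
turn deg [ 0.1  -0.02  0.06]
```

View pics/w4.png

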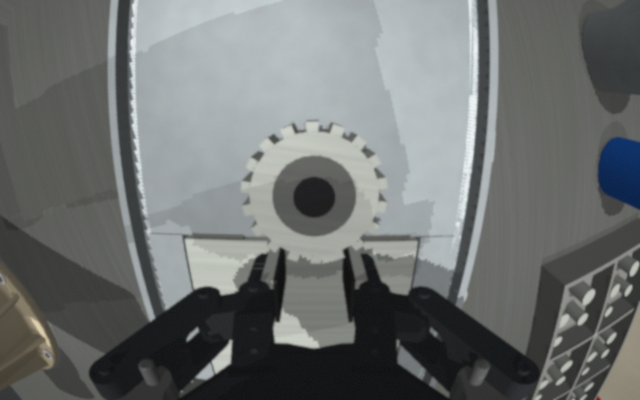

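drive_tool --plan '[[[0,0,-0.7,0,0,0,0.35],[0,0,-0.8,0,0,0,0.35],[0,0,-0.8,0,0,0,0.35],[0,0,-0.8,0,0,0,0.35],[0,0,-0.4,0,0,0,0.35]]]'

```text
clock: 5.35
tcp_pos: [0.5445, 0.0987, 0.0966]
orientation: [0.432, 0.559, 0.433, -0.559]
wrist_force: [-1.1, -1.8, 0.2]
finger_gap: 0.0302
```

drive_tool --plan '[[[0,0,0,0,0,0,0.35],[0,0,0.5,0,0,0,0.35],[-1,0,1,0,0,0,0.35],[-2,0,0.5,0,0,0,0.35],[-2,0,0,0,0,0,0.35]]]'

```text
clock: 5.77
tcp_pos: [0.5381, 0.0764, 0.1473]
orientation: [-0.432, -0.559, -0.432, 0.56]
wrist_force: [0.7, -0.6, -0.1]
finger_gap: 0.0296
```

Run:
```python
from h import *
goal((0,-257,200),1);s,r=st()
cv2.imwrite("pics/w5.png",cv2.cvtColor(env.read_camera("wrist"),cv2.COLOR_RGB2BGR))
i=cv2.cvtColor(env.read_camera("scene"),cv2.COLOR_RGB2BGR)
cv2.imwrite("pics/s5.png",cv2.resize(i[120:270,180:420],None,fx=3.3,fy=3.3,interpolation=cv2.INTER_CUBIC))
```

```text
t 5.77 tcp tank mm [  8.7 127.2 147.3] F [ 0.7 -0.6 -0.1] gap 29.6
shift cm (current axes) [-5.24 -0.88 38.42]
turn deg [-0.01  0.05  0.11]
```

View pics/w5.png

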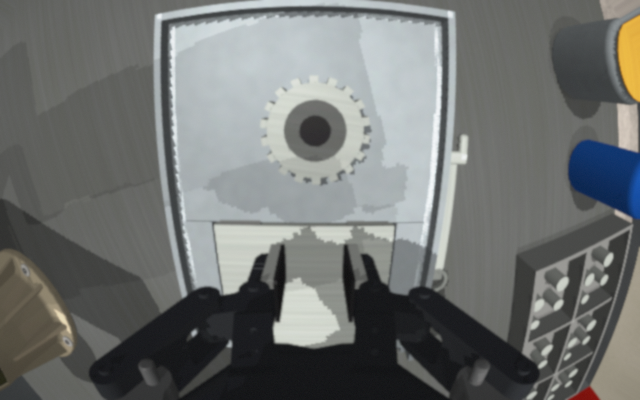

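View pics/s5.png

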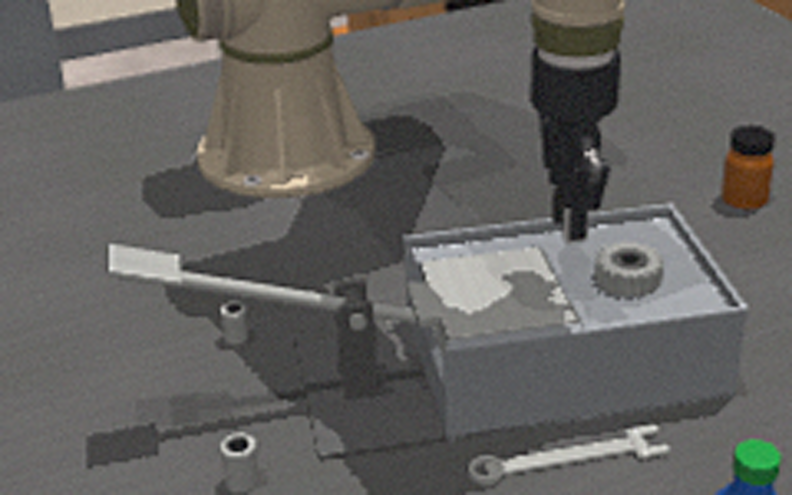

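drive_tool --plan '[[[-3,0,1,0,0,0,0.2],[-3,0,2,0,0,0,0],[-1,-0.3,3,0,0,0,0],[0,-0.3,3,0,0,0,0],[0,-0.3,3,0,0,0,0]]]'

```text
clock: 6.28
tcp_pos: [0.5002, -0.0374, 0.2182]
orientation: [0.433, 0.56, 0.432, -0.559]
wrist_force: [-0.0, -0.0, -0.3]
finger_gap: -0.0001
```

drive_tool --plan '[[[0,0,3,0,0,0,0],[0,0,3,0,0,0,0],[0,0,3,0,0,0,0],[0,0,3,0,0,0,0],[0,0,3,0,0,0,0]]]'

```text
clock: 6.7
tcp_pos: [0.4613, -0.1827, 0.217]
orientation: [0.432, 0.56, 0.432, -0.56]
wrist_force: [1.4, -0.6, 0.2]
finger_gap: -0.0002
```

drive_tool --plan '[[[0,0,3,0,0,0,0],[0,0,3,0,0,0,0],[0,0,3,0,0,0,0],[0,0,2,0,0,0,0],[0,0,0,0,0,0,0]]]'

```text
clock: 7.12
tcp_pos: [0.4333, -0.2914, 0.2167]
orientation: [-0.431, -0.56, -0.43, 0.561]
wrist_force: [-0.0, -1.2, -0.6]
finger_gap: -0.0001
```

Run:
```python
from h import *
goal((0,-255,175),1);s,r=st()
cv2.imwrite("pics/w6.png",cv2.cvtColor(env.read_camera("wrist"),cv2.COLOR_RGB2BGR))
i=cv2.cvtColor(env.read_camera("scene"),cv2.COLOR_RGB2BGR)
cv2.imwrite("pics/s6.png",cv2.resize(i[120:270,150:420],None,fx=2.9,fy=2.9,interpolation=cv2.INTER_CUBIC))
```

```text
t 7.12 tcp tank mm [   0.7 -255.2  216.7] F [-0.  -1.2 -0.6] gap -0.1
shift cm (current axes) [ 4.17 -0.07 -0.02]
turn deg [-0.21  0.09 -0.04]
```

View pics/w6.png

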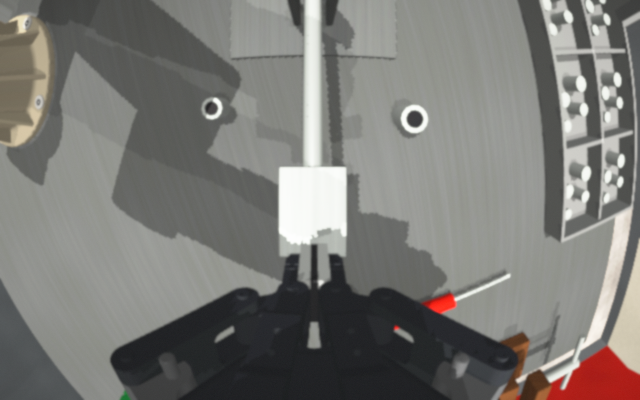

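View pics/s6.png

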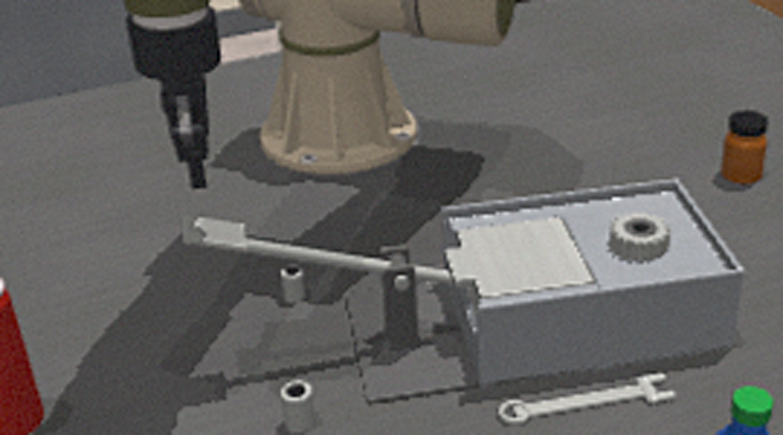

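drive_tool --plan '[[[2,0,0,0,0,0,0],[1.5,0,0,0,0,0,0],[0.6,0,0,0,0,0,0],[0.6,0,0,0,0,0,0],[0.6,0,0,0,0,0,0]]]'

```text
clock: 7.63
tcp_pos: [0.4349, -0.287, 0.1642]
orientation: [-0.433, -0.559, -0.432, 0.559]
wrist_force: [-0.3, -1.0, 4.0]
finger_gap: -0.0001
```

drive_tool --plan '[[[0.8,0,0.1,0,0,0,0],[0.8,0,0.1,0,0,0,0],[0.8,0,0.1,0,0,0,0],[0.8,0,0.1,0,0,0,0],[0.8,0,0.1,0,0,0,0]]]'

```text
clock: 8.05
tcp_pos: [0.4338, -0.2927, 0.1232]
orientation: [0.433, 0.56, 0.432, -0.559]
wrist_force: [0.4, -1.8, 2.7]
finger_gap: 0.0
```

Run:
```python
from h import *
goal((0,-258,56),1)
i=cv2.cvtColor(env.read_camera("scene"),cv2.COLOR_RGB2BGR)
cv2.imwrite("pics/s7.png",cv2.resize(i[120:270,150:420],None,fx=2.9,fy=2.9,interpolation=cv2.INTER_CUBIC))
```

```text
t 8.05 tcp tank mm [   1.5 -256.3  123.2] F [ 0.4 -1.8  2.7] gap 0.0
shift cm (current axes) [ 6.72 -0.16  0.16]
turn deg [ 0.08  0.04 -0.06]
```

View pics/s7.png

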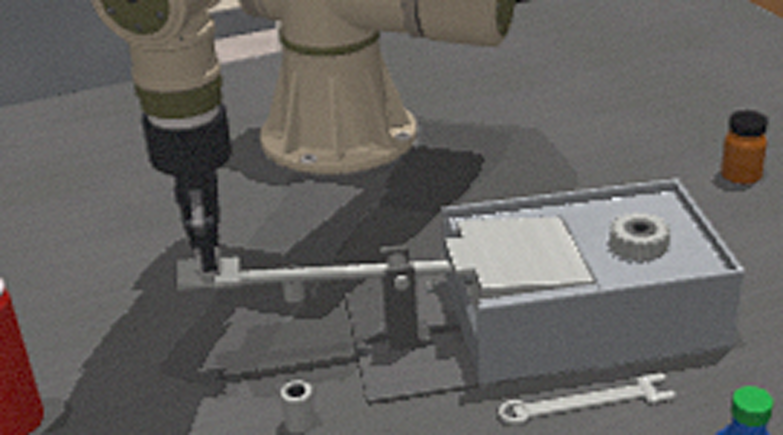

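Lever pressing, flap starting to rise, gear steady. Continue down.

drive_tool --plan '[[[0.8,0,0.1,0,0,0,0],[0.8,0,0,0,0,0,0],[0.8,0,0,0,0,0,0],[0.8,0,0,0,0,0,0],[0.8,0,0,0,0,0,0]]]'

```text
clock: 8.52
tcp_pos: [0.4331, -0.2934, 0.083]
orientation: [-0.432, -0.559, -0.432, 0.56]
wrist_force: [-1.5, -2.0, 4.8]
finger_gap: -0.0
```

drive_tool --plan '[[[0.7,0,0,0,0,0,0],[0.7,0,0,0,0,0,0],[0.5,0,0,0,0,0,0],[0.4,0,0,0,0,0,0],[0.2,0,0,0,0,0,0]]]'

```text
clock: 8.93
tcp_pos: [0.4331, -0.2925, 0.0579]
orientation: [0.432, 0.559, 0.433, -0.559]
wrist_force: [-0.9, 1.2, 2.0]
finger_gap: 0.0002
```

drive_tool --plan '[[[0,0,0,0,0,0,0],[0,0,0,0,0,0,0],[0,0,0,0,0,0,0],[0,0,0,0,0,0,0],[0,0,0,0,0,0,0]]]'

```text
clock: 9.35
tcp_pos: [0.4331, -0.2932, 0.0589]
orientation: [-0.432, -0.559, -0.432, 0.56]
wrist_force: [-0.4, 0.5, 1.6]
finger_gap: -0.0001
```

Run:
```python
from h import *
goal((0,-258,56),1)
i=cv2.cvtColor(env.read_camera("scene"),cv2.COLOR_RGB2BGR)
cv2.imwrite("pics/s8full.png",i)
cv2.imwrite("pics/s8.png",cv2.resize(i[120:270,150:420],None,fx=2.9,fy=2.9,interpolation=cv2.INTER_CUBIC))
cv2.imwrite("pics/t8.png",cv2.cvtColor(env.read_camera("top"),cv2.COLOR_RGB2BGR))
for a in(0.17,.25,.3):
  print(a,[proj(t2w((x,120-140*np.cos(a)-1.5*np.sin(a),91.5+140*np.sin(a))),"scene").round(1) for x in(-30,30)])
```

```text
t 9.35 tcp tank mm [   0.9 -257.    58.9] F [-0.4  0.5  1.6] gap -0.1
shift cm (current axes) [ 0.29 -0.09  0.1 ]
turn deg [0.08 0.02 0.01]
0.17 [array([302. , 199.7]), array([305.8, 210.3])]
0.25 [array([302.6, 196.5]), array([306.5, 207.1])]
0.3 [array([303.1, 194.6]), array([307. , 205.1])]
```

View pics/s8.png

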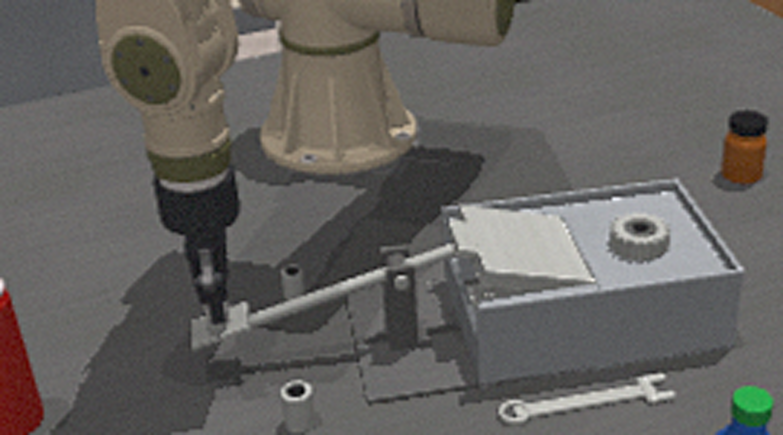

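View pics/t8.png

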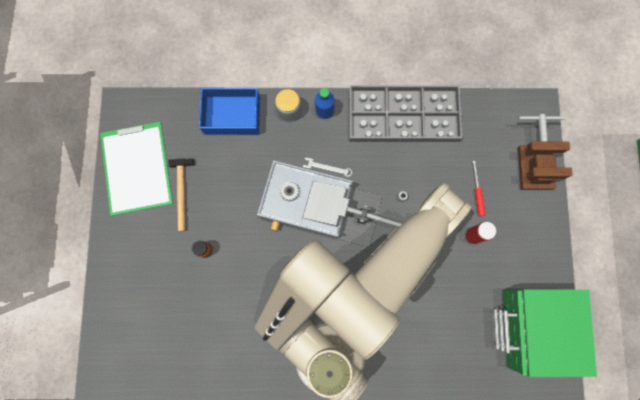

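drive_tool --plan '[[[0.1,0,0,0,0,0,0],[0.1,0,0,0,0,0,0],[0.1,0,0,0,0,0,0],[0.1,0,0,0,0,0,0],[0.1,0,0,0,0,0,0]]]'

```text
clock: 9.87
tcp_pos: [0.4335, -0.2932, 0.0537]
orientation: [0.433, 0.56, 0.432, -0.559]
wrist_force: [-0.2, 2.5, 4.5]
finger_gap: 0.0002
```

drive_tool --plan '[[[0,0,0,0,0,0,0],[0,0,0,0,0,0,0],[0,0,0,0,0,0,0],[0,0,0,0,0,0,0],[0,0,0,0,0,0,0]]]'

```text
clock: 10.28
tcp_pos: [0.4333, -0.2934, 0.0536]
orientation: [-0.432, -0.559, -0.432, 0.56]
wrist_force: [0.9, -0.6, 1.4]
finger_gap: -0.0001
```

Run:
```python
from h import *
F=[]
for k in range(6):
    i=cv2.cvtColor(env.read_camera("scene"),cv2.COLOR_RGB2BGR);F.append(st()[0]["wrist_force"])
print(np.round(F,1),np.mean(F,0));goal((0,-258,56),1)
cv2.imwrite("pics/s9.png",cv2.resize(i[160:260,200:400],None,fx=4,fy=4,interpolation=cv2.INTER_CUBIC))
```

```text
[[ 0.2  0.7  0.1]
 [ 1.  -0.9  0.4]
 [ 0.9 -1.8  0.5]
 [ 0.4 -1.4  0.9]
 [ 0.8 -1.3  0.9]
 [ 1.  -0.3  1.6]] [ 0.73369275 -0.8168872   0.73847659]
t 10.58 tcp tank mm [   1.2 -257.    53.7] F [ 1.  -0.3  1.6] gap -0.1
shift cm (current axes) [-0.23 -0.12  0.1 ]
turn deg [ 0.08  0.02 -0.01]
```

View pics/s9.png

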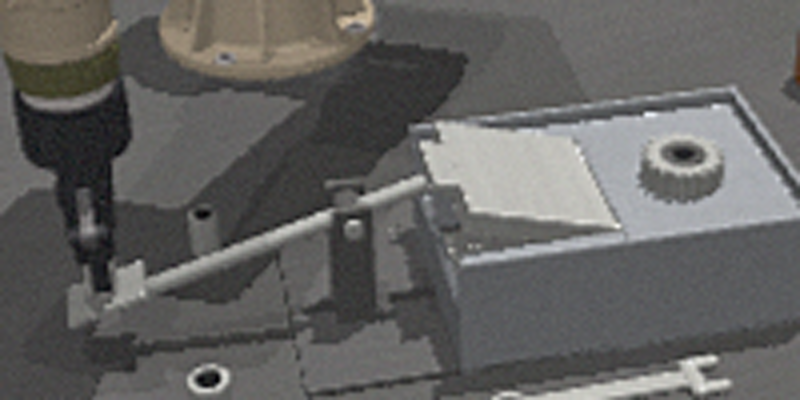

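drive_tool --plan '[[[0.2,0,0,0,0,0,0],[0.2,0,0,0,0,0,0],[0.2,0,0,0,0,0,0],[0.2,0,0,0,0,0,0],[0.1,0,0,0,0,0,0]]]'

```text
clock: 11.0
tcp_pos: [0.4332, -0.2931, 0.0444]
orientation: [-0.432, -0.559, -0.432, 0.559]
wrist_force: [0.2, 0.6, 2.6]
finger_gap: -0.0005
```

drive_tool --plan '[[[0.1,0,0,0,0,0,0],[0.1,0,0,0,0,0,0],[0.1,0,0,0,0,0,0],[0,0,0,0,0,0,0],[0,0,0,0,0,0,0]]]'

```text
clock: 11.42
tcp_pos: [0.4335, -0.2932, 0.0435]
orientation: [0.433, 0.56, 0.432, -0.559]
wrist_force: [-2.5, 4.5, 18.5]
finger_gap: -0.0002
```

Run:
```python
from h import *
F=[]
for k in range(8):
    i=cv2.cvtColor(env.read_camera("scene"),cv2.COLOR_RGB2BGR);F.append(st()[0]["wrist_force"])
print(np.round(F,1));goal((0,-258,56),1)
cv2.imwrite("pics/s10.png",cv2.resize(i[160:260,200:400],None,fx=4,fy=4,interpolation=cv2.INTER_CUBIC))
```

```text
[[-2.4  4.2 18.8]
 [-2.9  4.6 18.4]
 [-4.1  4.1 17.6]
 [-3.   3.2 18.5]
 [-2.3  4.4 17.8]
 [-3.3  4.6 17.7]
 [-2.3  4.1 17.5]
 [-2.3  3.5 17.8]]
t 11.82 tcp tank mm [   1.3 -256.8   43.5] F [-2.3  3.5 17.8] gap -0.2
shift cm (current axes) [-1.25 -0.13  0.12]
turn deg [ 0.1   0.02 -0.07]
```

View pics/s10.png

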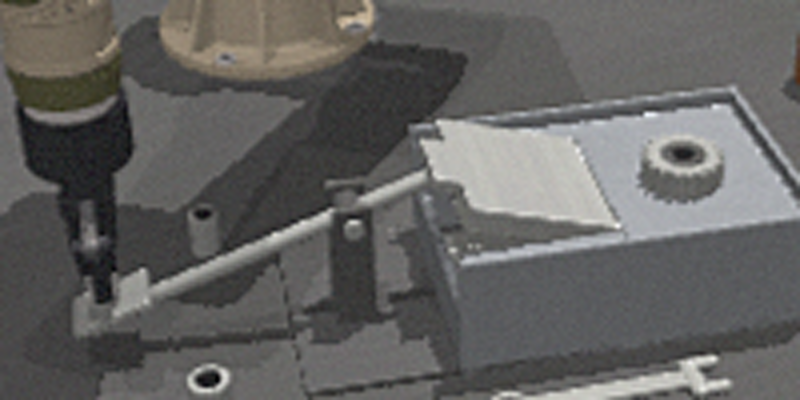

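```bash
python3 -c "
from workcell import env
print(env.hand_in())"
```

```text
the job is handed in; nothing more can be done
None
```

I pushed the gear with two half-open fingertips across the hinge onto the fixed deck, then pressed the lever pad down to its stop with the fingers shut. I handed in while still holding it; `hand_in()` gives no verdict.

**Gear:** it ended at about y = 188 mm in the tank frame, past the 152 mm line. It lay flat and clear of the flap in every picture after the push. I worked out that position from the finger position rather than measuring it.

**Flap:** the last scene picture shows it raised by about 0.3 rad (read off the picture, since the joint angle isn't reported). It is carried by the lever's short end, and the robot is nowhere near it.

**Fingers:** the force on the pad held steady at about 18 N over 0.4 s. At my first holding depth it read only 0.1 to 1.6 N, below the 3 to 6 N expected and within sensor noise. That is why I pressed on to the stop.

**Tools and containers:** none looked moved in the top picture taken with the flap already up. I compared that picture by eye only.

**Disagreement:** one wrist-camera check put the gear's starting position 6 mm to one side of the top-camera estimate. I took the picture and the arm pose at slightly different moments. The next wrist picture showed the gear in line with the fingers, and it nested between them as planned.

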